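Show which specimen jar goes into which place

TASK

Show your colleague which jar to put away and where: with the fingertips, point straight down at the red-lidded jar, two or three centimetres over the middle of its lid, and stay there for two seconds; then point in the same way at the empty well of the rack, the one with the yellow disc in it, two or three centimetres over the middle of its mouth, stay there for two seconds and finish still pointing there. Do not touch or move any jar or the rack, and do not point at any other jar or pass low over its lid.

Things in the scene. Friction and masses are not known exactly. Their poses are not given: they have to be found in the camera images.
- jar_red: specimen jar, 40 mm across, 70 mm tall, about 50 to 100 g, clear wall, paper label, dried seeds inside, red screw lid (40 mm across, 14 mm high). Stands loose on the work surface. Its origin is the centre of its underside, z up.
- jar_red_lid (a point): centre of the top of the red lid, 70 mm above the jar's underside
- jar_blue: specimen jar, 40 mm across, 70 mm tall, about 50 to 100 g, clear wall, paper label, dried seeds inside, blue screw lid (40 mm across, 14 mm high). Stands loose on the work surface. Its origin is the centre of its underside, z up.
- jar_blue_lid (a point): centre of the top of the blue lid, 70 mm above the jar's underside
- jar_white: specimen jar, 40 mm across, 70 mm tall, about 50 to 100 g, clear wall, paper label, dried seeds inside, white screw lid (40 mm across, 14 mm high). Stands loose on the work surface. Its origin is the centre of its underside, z up.
- jar_white_lid (a point): centre of the top of the white lid, 70 mm above the jar's underside
- rack_jar_green: specimen jar, 40 mm across, 70 mm tall, about 50 to 100 g, clear wall, paper label, dried seeds inside, green screw lid (40 mm across, 14 mm high). Stands loose in one of the rack's wells, its lid about 48 mm above the rack's top. Its origin is the centre of its underside, z up.
- rack_jar_green_lid (a point): centre of the top of the green lid, 70 mm above the jar's underside
- rack_jar_black: specimen jar, 40 mm across, 70 mm tall, about 50 to 100 g, clear wall, paper label, dried seeds inside, black screw lid (40 mm across, 14 mm high). Stands loose in one of the rack's wells, its lid about 48 mm above the rack's top. Its origin is the centre of its underside, z up.
- rack_jar_black_lid (a point): centre of the top of the black lid, 70 mm above the jar's underside
- rack: fixed brown wooden rack, 80 x 240 x 30 mm high, origin at the centre of its underside, long side along its own y. Three round wells, 46 mm wide and 22 mm deep, at -75, 0 and +75 mm along its y; two hold jars, one is empty
- gap: fixed yellow plastic disc, 42 mm across and 2 mm thick, lying on the floor of the rack's empty well; origin at the centre of its underside, 8 mm above the work surface
- gap_mouth (a point): centre of the empty well's mouth, level with the rack's top, 30 mm above the work surface

How it is judged:
By the outcome, as a careful person would: the job done as asked, in the order asked, and still so for the second after the job is handed in, with the robot touching nothing.
It also fails if it takes over 43 s, if anything falls off the work surface, if the arm or the gripper's body presses on something with over 40 N, if the wrist force passes 120 N, or if a joint passes its speed limit or range.

ROBOT

A 6-joint arm with a two-finger parallel gripper is mounted at the origin on the work surface. World frame = base frame: x ahead of the robot, y to its left, z up, the work surface at z = 0. Lengths are in m, angles in rad, forces in N, time in s.
With the tool pointing down it reaches from about 0.25 to 0.775 m from the base axis. Payload 4 kg.
Tool frame: the origin (TCP) lies at the very end of the fingers, on their centre line; the grasp point (between the pads) lies 19 mm behind it; z points along the fingers, y is the line along which they close (so a half turn about z gives the same grasp; the last joint's range is limited). The gripper opens to 94 mm and grips with 3 to 60 N. Pads are 16 mm wide; open, the fingers measure 119 mm over their backs; the gripper's body (75 mm by 177 mm) begins 78 mm behind the grasp point.
Start: joints at [-1.317, 0.087, 1.371, -0, 1.684, -0.103], TCP at [0.192, -0.515, 0.206] pointing down, gripper open.
Joint ranges: [-3.1, 3.1], [-0.76, 2.03], [0.27, 2.55], [-1.08, 4.22], [0.17, 2.65], [-2.57, 2.57]. Speed limits (rad/s): [2.79, 2.79, 3.14, 3.14, 3.14, 3.14].

INTERFACE

Orientations are given as [roll, pitch, yaw] about the fixed x, y, z axes, in that order (R = Rz(yaw) Ry(pitch) Rx(roll)).
In Python, from bench import robot, vision gives the robot as it stands.
- The arm moves only by the shell command python3 -m crank 'ROWS'. ROWS is JSON, a list of rows, each a list of 3 entries, a list of its own where there are three numbers: the closure, from 0 (fully open) to 1 (shut), then the shift along the tool's x, y, z in m, then the turn, a rotation vector about the tool's x, y, z in degrees. A call has 1 to 8 rows; each row shifts and turns the commanded pose from where the row before left it, along the tool's axes as they then stand; what a row does not reach is not made up. A row lasts 1/10 s, in which the tool goes at most 50 mm and 8.59 degrees, less where a joint would pass 70% of its speed; a pose out of reach is approached as far as the arm can. A call with a gripper value outside its range is refused whole. The fingers move at their own pace and stop on an object; the grip force is fixed at half the most. Time passes only in rows, so rows that do not move let the fingers close. It gives the time, the measured TCP pose, the force, the opening and the grip force at its end, in the units of the state.
- robot.get_obs(): the state, without advancing time (a new reading comes with each control period).
- vision.snapshot(name): name is "scene" or "top" or "wrist"; returns a dict with "color" (384x512x3 uint8, red, green, blue), "z_map" (384x512 float32, m along the optical axis (not along the pixel's ray), 0 where there is no reading), "fx", "fy", "cx", "cy" (pixels), "R" (3x3) and "t" (3): a world point X has camera coordinates R X + t. Camera axes: x right, y down, z forward; pixel columns grow to the right and rows downward; lengths in m; the calibration is good to about 2 mm. A picture is of the moment at which its call begins.
- robot.close_job(): hands the job in; it is judged then, once.
The state is a dict: "time": time; "joint_positions": joint angles; "qvel": joint speeds; "joint_torque": joint torques, N m; "tool_pos": TCP position; "ee_rot": TCP orientation; "wrist_force": force on the tool from outside, world axes, zero at the start; "wrist_torque": the same for the moment, N m; "width": finger opening in m; "finger_force": force on a finger pad.
Only numpy, scipy, OpenCV 4.12 (cv2) and the standard library are available. Lean on these libraries where they do the work, as an engineer would, in place of code of your own. Each camera call takes 0.05 s, during which the arm holds its last target. There are 200 camera calls.

## Working session

There is one attempt and no reset: what is moved stays moved. The work goes in short steps, Python scripts to look and compute and a shell command to move; the robot and the scene stay as the last step left them, time stands still between calls to the robot, and variables do not carry over. Pictures are saved under pics/ and viewed, at most 10 in all, crops included, and the job is handed in when it is done.

```bash
mkdir -p pics
python3 - <<'E'
from bench import robot, vision
import cv2,numpy as np
o=robot.get_obs();print({k:o[k] for k in('time','tool_pos','ee_rot','width')})
ims=[]
for n in('top','scene'):
    s=vision.snapshot(n);np.savez(n+'.npz',**s)
    cv2.imwrite(f'pics/{n}.png',s['color'][...,::-1])
    print(n,-s['R'].T@s['t'])
E
```

```text
{'time': 0.0, 'tool_pos': array([ 0.1919344 , -0.51484465,  0.20430832]), 'ee_rot': array([-3.13940750e+00, -2.21801589e-04,  3.56725714e-01]), 'width': 0.09407729974127729}
top [4.10362231e-01 3.60019337e-04 9.58069637e-01]
scene [ 1.02916932 -0.74815603  0.66874588]
```

View pics/top.png

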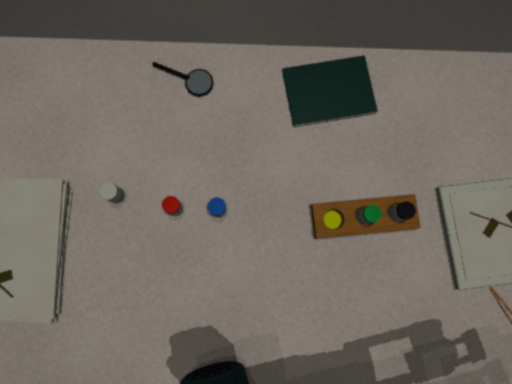

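View pics/scene.png

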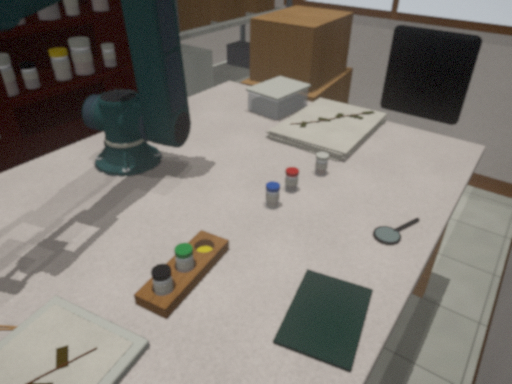

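The top view shows red at (172,205), blue (217,207), white (110,190) and the yellow disc (333,219). In the scene view, red is at (291,172) and yellow at (204,249).

```bash
cat > m.py <<'E'
import cv2,numpy as np
def blob(s,col):
    h=cv2.cvtColor(s['color'],cv2.COLOR_RGB2HSV)
    rng={'red':[((0,150,70),(6,255,255)),((174,150,70),(180,255,255))],'yellow':[((25,150,90),(35,255,255))],
     'blue':[((105,150,60),(125,255,255))],'green':[((55,150,50),(80,255,255))]}[col]
    m=sum(cv2.inRange(h,*map(np.array,r)) for r in rng)
    n,l,st,c=cv2.connectedComponentsWithStats(m)
    return [(st[i,4],c[i],l==i) for i in np.argsort(-st[1:,4])+1][:3]
def ray(s,uv):
    d=s['R'].T@np.array([(uv[0]-s['cx'])/s['fx'],(uv[1]-s['cy'])/s['fy'],1]);return -s['R'].T@s['t'],d
def pts(s,mask):
    v,u=np.nonzero(mask&(s['z_map']>0));z=s['z_map'][v,u]
    P=np.c_[(u-s['cx'])/s['fx']*z,(v-s['cy'])/s['fy']*z,z]
    return (P-s['t'])@s['R']
def atz(s,uv,z):
    c,d=ray(s,uv);return c+d*(z-c[2])/d[2]
E
python3 - <<'E'
from m import *
np.set_printoptions(precision=4,suppress=True)
T=dict(np.load('top.npz'));S=dict(np.load('scene.npz'))
for col in('red','blue','green','yellow'):
  for n,s in(('top',T),('scene',S)):
    for a,c,m in blob(s,col)[:2]:
        p=pts(s,m)
        if len(p)==0 or a<15: continue
        q=p[p[:,2]>np.percentile(p[:,2],95)-.006]
        print(col,n,a,c,'med',np.median(p,0),'topmid',(q.min(0)+q.max(0))/2,'size',np.ptp(q,axis=0), 'z95',np.percentile(p[:,2],95))
  # triangulate top-view centroid with scene centroid
  a,d=ray(T,blob(T,col)[0][1]);b,e=ray(S,blob(S,col)[0][1])
  k=np.linalg.lstsq(np.c_[d,-e],b-a,rcond=None)[0];print('  tri',a+d*k[0],b+e*k[1])
s=T
for uv in((110,190),(403,211)):print(pts(s,np.pad(np.ones((5,5),bool),((uv[1]-2,384-uv[1]-3),(uv[0]-2,512-uv[0]-3)))).mean(0))
h=cv2.cvtColor(s['color'],cv2.COLOR_RGB2HSV)
P=pts(s,cv2.inRange(h,np.array((8,120,50)),np.array((20,255,255)))>0)
P=P[(P[:,0]>.25)&(P[:,0]<.45)&(abs(P[:,2]-.03)<.006)]
print('rack',len(P),np.median(P[:,2]),cv2.minAreaRect(P[:,:2].astype(np.float32)))
E
```

```text
red top 244 [170.4344 204.6803] med [0.5273 0.161  0.0705] topmid [0.528  0.1611 0.071 ] size [0.0379 0.0372 0.0071] z95 0.07286083512145655
red scene 45 [291.5333 170.8667] med [0.5294 0.1567 0.0688] topmid [0.5297 0.1554 0.0696] size [0.028  0.0309 0.0055] z95 0.07013855736823942
  tri [0.528  0.1616 0.0661] [0.527  0.1609 0.0659]
blue top 225 [216.3378 206.2178] med [0.527  0.0608 0.0707] topmid [0.5273 0.0613 0.0713] size [0.0357 0.0351 0.0075] z95 0.07346425793982012
  tri [0.5278 0.0612 0.0626] [0.5237 0.058  0.0618]
green top 242 [371.7314 213.3719] med [ 0.5199 -0.2777  0.0788] topmid [ 0.5193 -0.2777  0.0794] size [0.0377 0.0376 0.0084] z95 0.08115132641842596Traceback (most recent call last):
  File "<stdin>", line 12, in <module>
IndexError: list index out of range
```

Run:
```python
from m import *
np.set_printoptions(precision=4,suppress=True)
T=dict(np.load('top.npz'));S=dict(np.load('scene.npz'))
a,c,m=blob(T,'yellow')[0];p=pts(T,m);print('yellow top',a,c,np.median(p,0),'mid',(p.min(0)+p.max(0))/2,'size',np.ptp(p,axis=0),'at z=.01',atz(T,c,.01))
for x in blob(S,'yellow'): print('scene',x[:2],np.median(pts(S,x[2]),0))
s=T
def near(u,v):
    m=np.zeros((384,512),bool);m[v-2:v+3,u-2:u+3]=1;return pts(s,m).mean(0)
print('white',near(108,189),'black',near(405,210),'table',near(270,210))
h=cv2.cvtColor(s['color'],cv2.COLOR_RGB2HSV)
P=pts(s,cv2.inRange(h,np.array((8,120,50)),np.array((20,255,255)))>0)
P=P[(P[:,0]>.4)&(P[:,0]<.65)&(abs(P[:,2]-.03)<.008)]
r=cv2.minAreaRect(P[:,:2].astype(np.float32));print('rack',len(P),np.median(P[:,2]),r)
```

```text
yellow top 260 [331.7385 219.3115] [ 0.5115 -0.2056  0.0107] mid [ 0.5112 -0.2031  0.0196] size [0.0441 0.0444 0.0258] at z=.01 [ 0.5113 -0.2052  0.01  ]
scene (np.int32(75), array([203.92  , 248.5733])) [ 0.501  -0.1964  0.0091]
scene (np.int32(72), array([57.0972, 51.6667])) [-0.8779  0.3422  0.1397]
white [0.5583 0.2991 0.0701] black [ 0.5287 -0.3503  0.0789] table [ 0.5304 -0.0613  0.0007]
rack 2325 0.030892767195380654 ((0.5292001962661743, -0.37007081508636475), (0.08103680610656738, 0.4251854717731476), 6.149783134460449)
```

```bash
M="python3 -m crank"
python3 -m crank '[[1,[0,0,0],[0,0,0]],[1,[0,0,0],[0,0,0]],[1,[0.0275,-0.0258,0],[0,0,0]],[1,[0.0275,-0.0258,0],[0,0,0]],[1,[0.0275,-0.0258,0],[0,0,0]],[1,[0.0275,-0.0258,0],[0,0,0]],[1,[0.0275,-0.0258,0],[0,0,0]],[1,[0.0275,-0.0258,0],[0,0,0]]]'
```

```text
time: 0.9
tool_pos: [0.293, -0.3113, 0.2055]
ee_rot: [3.141, -0.0, 0.356]
wrist_force: [0.8, 0.5, 0.1]
width: 0.0333
finger_force: 0.0
```

```bash
python3 -m crank '[[1,[0.0275,-0.0258,0],[0,0,0]],[1,[0.0275,-0.0258,0],[0,0,0]],[1,[0.0275,-0.0258,0],[0,0,0]],[1,[0.0275,-0.0258,0],[0,0,0]],[1,[0.0275,-0.0258,0],[0,0,0]],[1,[0.0275,-0.0258,0],[0,0,0]],[1,[0.0275,-0.0258,0],[0,0,0]]]'
python3 -m crank '[[1,[0.0275,-0.0258,0],[0,0,0]],[1,[0.0275,-0.0258,0],[0,0,0]],[1,[0.0275,-0.0258,0],[0,0,0]],[1,[0.0275,-0.0258,0],[0,0,0]],[1,[0.0275,-0.0258,0],[0,0,0]],[1,[0.0275,-0.0258,0],[0,0,0]],[1,[0.0275,-0.0258,0],[0,0,0]],[1,[0,0,0],[0,0,0]]]'
cat > look.py <<'E'
from bench import robot,vision
from m import *
import sys
np.set_printoptions(precision=4,suppress=True)
col,z,name=sys.argv[1],float(sys.argv[2]),sys.argv[3]
s=vision.snapshot('wrist');o=robot.get_obs();print(o['time'],o['tool_pos'],o['ee_rot'],o['width'])
cv2.imwrite(f'pics/{name}.png',s['color'][...,::-1])
b=blob(s,col)
print('cam',-s['R'].T@s['t'])
if b:
    a,c,m=b[0];p=pts(s,m);print(a,c,'at z',atz(s,c,z),'med',np.median(p,0))
    (u,r)=cv2.minEnclosingCircle(np.argwhere(m)[:,::-1].astype(np.float32));print(u,r,atz(s,u,z))
E
python3 look.py red 0.07 w1
```

```text
time: 1.6
tool_pos: [0.4103, -0.0747, 0.2057]
ee_rot: [3.141, -0.001, 0.357]
wrist_force: [-0.4, -0.3, 0.4]
width: 0.0005
finger_force: 0.0
time: 2.4
tool_pos: [0.528, 0.1637, 0.2043]
ee_rot: [-3.14, 0.001, 0.361]
wrist_force: [0.3, 0.3, 0.4]
width: 0.0003
finger_force: 0.0
2.45 [0.5273 0.1617 0.2046] [-3.1416  0.0016  0.3599] 0.00026103258661234184
cam [0.6008 0.1914 0.3833]
911 [257.4303 176.4116] at z [0.5297 0.1637 0.07  ] med [0.5296 0.1636 0.0699]
(257.6643981933594, 176.44520568847656) 17.19945526123047 [0.5297 0.1634 0.07  ]
```

View pics/w1.png

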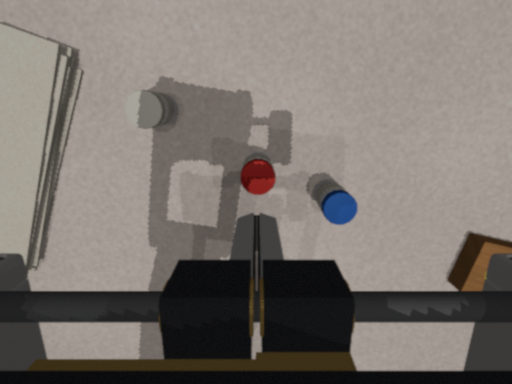

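The wrist view shows the red lid at (257,176) with the closed fingertips beside it at (257,215). The lid comes out at (0.529, 0.163, 0.070) in all views, so I'll descend to z = 0.095.

```bash
python3 -m crank '[[1,[0.002,0,0.02],[0,0,0]],[1,[0,0,0.02],[0,0,0]],[1,[0,0,0.02],[0,0,0]],[1,[0,0,0.02],[0,0,0]],[1,[0,0,0.015],[0,0,0]],[1,[0,0,0.01],[0,0,0]],[1,[0,0,0.004],[0,0,0]],[1,[0,0,0],[0,0,0]]]'; python3 look.py red 0.07 w2
```

```text
time: 3.25
tool_pos: [0.529, 0.1606, 0.0964]
ee_rot: [3.141, 0.0, 0.357]
wrist_force: [-0.4, -0.1, 0.8]
width: 0.0004
finger_force: 0.0
3.3 [0.5295 0.1608 0.097 ] [ 3.1413 -0.0009  0.3566] 0.0005033666871910998
cam [0.6019 0.1882 0.2754]
1243 [252.7442 202.712 ] at z [0.5352 0.1662 0.07  ] med [0.5355 0.1673 0.0699]
(253.5, 210.0) 25.401870727539062 [0.53   0.1636 0.07  ]
```

View pics/w2.png

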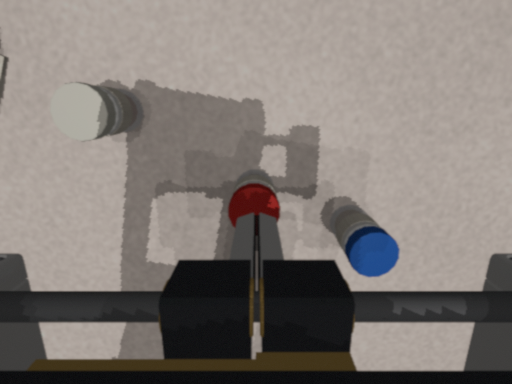

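The fingertips at (257,215) sit over the lid centred at (253,210), about 2 mm off. I'll correct that slightly, then hold.

```bash
python3 -m crank '[[1,[0.001,-0.0015,0.001],[0,0,0]],[1,[0,0,0],[0,0,0]],[1,[0,0,0],[0,0,0]],[1,[0,0,0],[0,0,0]],[1,[0,0,0],[0,0,0]],[1,[0,0,0],[0,0,0]],[1,[0,0,0],[0,0,0]],[1,[0,0,0],[0,0,0]]]'
for i in 1 2 3; do python3 -m crank '[[1,[0,0,0],[0,0,0]],[1,[0,0,0],[0,0,0]],[1,[0,0,0],[0,0,0]],[1,[0,0,0],[0,0,0]],[1,[0,0,0],[0,0,0]],[1,[0,0,0],[0,0,0]],[1,[0,0,0],[0,0,0]],[1,[0,0,0],[0,0,0]]]'; done
```

```text
time: 4.1
tool_pos: [0.5295, 0.1627, 0.0954]
ee_rot: [3.142, 0.0, 0.357]
wrist_force: [-1.1, 0.4, -0.1]
width: 0.0
finger_force: 0.0
time: 4.9
tool_pos: [0.5295, 0.1627, 0.0954]
ee_rot: [3.142, 0.0, 0.357]
wrist_force: [-0.0, -0.3, -0.9]
width: 0.0006
finger_force: 0.0
time: 5.7
tool_pos: [0.5295, 0.1627, 0.0954]
ee_rot: [3.142, 0.0, 0.357]
wrist_force: [0.0, 0.0, -0.3]
width: 0.0002
finger_force: 0.0
time: 6.5
tool_pos: [0.5295, 0.1627, 0.0955]
ee_rot: [3.142, 0.0, 0.357]
wrist_force: [-0.2, 0.1, 0.4]
width: 0.0007
finger_force: 0.0
```

```bash
python3 -m crank '[[1,[0,0,-0.022],[0,0,0]],[1,[0,0,-0.03],[0,0,0]],[1,[0,0,-0.03],[0,0,0]],[1,[0,0,-0.028],[0,0,0]],[1,[-0.0277,0.0287,0],[0,0,0]],[1,[-0.0277,0.0287,0],[0,0,0]],[1,[-0.0277,0.0287,0],[0,0,0]],[1,[-0.0277,0.0287,0],[0,0,0]]]'
python3 -m crank '[[1,[-0.0277,0.0287,0],[0,0,0]],[1,[-0.0014,0.039,0],[0,0,0]],[1,[-0.0014,0.039,0],[0,0,0]],[1,[-0.0014,0.039,0],[0,0,0]],[1,[-0.0014,0.039,0],[0,0,0]],[1,[-0.0014,0.039,0],[0,0,0]],[1,[0,0,0],[0,0,0]],[1,[0,0,0],[0,0,0]]]'
python3 look.py yellow 0.01 w3
```

```text
time: 7.3
tool_pos: [0.465, 0.0153, 0.2056]
ee_rot: [3.141, -0.0, 0.358]
wrist_force: [1.2, -0.3, -0.7]
width: 0.0003
finger_force: 0.0
time: 8.1
tool_pos: [0.5112, -0.2058, 0.2049]
ee_rot: [-3.14, 0.001, 0.355]
wrist_force: [0.2, -0.2, -0.6]
width: 0.0004
finger_force: 0.0
8.15 [ 0.5112 -0.2049  0.2053] [-3.1407  0.0002  0.3566] 0.00036636676736262117
cam [ 0.5842 -0.1785  0.3839]
474 [256.4473 169.3903] at z [ 0.5076 -0.2066  0.01  ] med [ 0.5075 -0.2072  0.01  ]
(255.61289978027344, 167.0) 15.8986177444458 [ 0.5102 -0.2045  0.01  ]
```

View pics/w3.png

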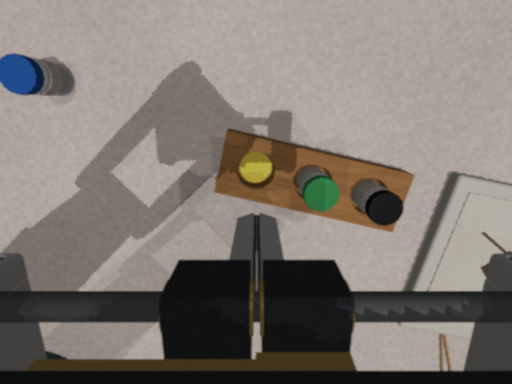

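The wrist view shows the yellow disc at (256,167), at (0.511, -0.205), which agrees with the top view and the rack's spacing. The TCP is right above it, so I'll descend to z = 0.055 and hold.

```bash
python3 -m crank '[[1,[0,0,0.025],[0,0,0]],[1,[0,0,0.03],[0,0,0]],[1,[0,0,0.03],[0,0,0]],[1,[0,0,0.025],[0,0,0]],[1,[0,0,0.02],[0,0,0]],[1,[0,0,0.014],[0,0,0]],[1,[0,0,0.006],[0,0,0]],[1,[0,0,0],[0,0,0]]]'
for i in 1 2 3 4; do python3 -m crank '[[1,[0,0,0],[0,0,0]],[1,[0,0,0],[0,0,0]],[1,[0,0,0],[0,0,0]],[1,[0,0,0],[0,0,0]],[1,[0,0,0],[0,0,0]],[1,[0,0,0],[0,0,0]],[1,[0,0,0],[0,0,0]],[1,[0,0,0],[0,0,0]]]'; done
python3 look.py yellow 0.01 w4
```

```text
time: 8.95
tool_pos: [0.5112, -0.2046, 0.0552]
ee_rot: [-3.141, 0.0, 0.358]
wrist_force: [0.8, -0.3, 0.3]
width: 0.0003
finger_force: 0.0
time: 9.75
tool_pos: [0.5114, -0.2053, 0.0554]
ee_rot: [3.142, 0.0, 0.357]
wrist_force: [0.2, 0.3, -0.4]
width: 0.0006
finger_force: 0.0
time: 10.55
tool_pos: [0.5114, -0.2053, 0.0555]
ee_rot: [3.142, 0.0, 0.357]
wrist_force: [-0.5, -0.3, 0.6]
width: 0.0005
finger_force: 0.0
time: 11.35
tool_pos: [0.5114, -0.2054, 0.0555]
ee_rot: [3.141, 0.0, 0.357]
wrist_force: [1.1, -0.2, 0.1]
width: 0.0006
finger_force: 0.0
time: 12.15
tool_pos: [0.5114, -0.2053, 0.0555]
ee_rot: [3.142, 0.0, 0.357]
wrist_force: [-0.6, -0.2, 0.9]
width: 0.0005
finger_force: 0.0
12.2 [ 0.5114 -0.2053  0.0555] [3.1415 0.     0.3568] 0.0004866758495755606
cam [ 0.5842 -0.1778  0.2345]
100 [270.98 192.57] at z [ 0.5246 -0.2126  0.01  ] med [ 0.5245 -0.212   0.01  ]
(271.0, 194.0) 8.24631118774414 [ 0.5235 -0.2131  0.01  ]
```

View pics/w4.png

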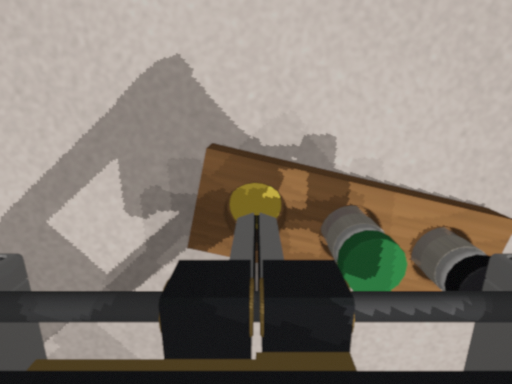

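The fingertips at (257,215) are centred over the yellow well, visible at (256,205), and touch nothing. I'm handing in.

```bash
python3 -c "
from bench import robot;print(robot.close_job())"
```

```text
the job is handed in; nothing more can be done
None
```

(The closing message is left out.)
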